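# Backlight a jade bangle on the light box

### The job

Get the jade bangle that lies on the light box ready to inspect by transmitted light. First, with the shutter lever still in its closed position, push the bangle flat along the top of the box with the fingertips until the whole ring lies on the square glass window; then push the shutter lever with the fingers along its slot, past the half-open notch, all the way to its fully open stop. Only touch and push: do not lift or tip the bangle, and leave the other things where they are.

Things in the scene. Friction and masses are not known exactly. Their poses are not given: they have to be found in the camera images.
- lightbox: grey light box, 240 (x) x 300 (y) x 60 mm high, fixed to the desk, turned up to 0.4 rad; origin at the centre of its underside, z up, x away from the robot, y to the robot's left. In this frame: flat top at z = 60 mm, glass flush with it; lever slot along y at x = -80; dark marks beside the slot show closed (y = 50), half open (y = -2), fully open (y = -54, longest mark).
- window (a point): centre of the glass window, level with the box's top; a 104 mm square with sides along the box's x and y, centred at x = 40, y = 60 mm of the box. Axes as the box's. A dark shutter under the glass moves with the lever and bares a white light panel.
- bangle: pale jade bangle, a plain ring 74 mm outside, 57 mm inside, 11 mm high, about 60 g, lying flat and loose on the bare part of the box's top, on the -y side of the window; origin at the ring's centre, on its underside, z is the ring's axis. It slides freely on the box and the glass.
- shutter_lever (a joint): travel of the shutter lever along its slot, m, towards the box's -y: 0 closed, 0.052 half open (first detent notch), 0.104 fully open (second, hard stop). Starts 0 to 4 mm from closed. Slides with 2 N of friction and stays where it is left; a sprung detent makes a bump, up to about 8 N, at about 5-11 mm, on entering (39-44) and leaving (53-60) the half-open notch, and at 90-96 just before the stop.
- lever_top (a point): centre of the top face of the lever's black upright tab, which moves with the lever; the tab is 30 mm wide (along the box's x), 12 mm thick (along y), and its top is 38 mm above the box's top; its lower edge is 6 mm above the box's top.
- pendant: small oval-domed jade pendant, 32 mm across, 11 mm high, lying on the light box between the lever slot and the bangle; leave alone
- spare_bangle: another jade bangle, 78 mm outside, 12 mm high, lying on the desk beside the light box's -y side; leave alone
- loupe: folding loupe, 75 mm long, 16 mm high, on the desk beside the light box's +y side; leave alone
- pendant_tray: black tray of jade pendants, 300 x 200 x 35 mm, on the left of the desk; leave alone
- penlight: dark metal penlight, 130 mm long, 23 mm high, on the right of the desk; leave alone
- caliper: caliper, 190 mm long, 12 mm high, on the right of the desk; leave alone
- tea_cup: white cup, 72 mm wide, 60 mm high, at the front left of the desk; leave alone
Not all that is in view belongs to the job. What is shaped like the bangle but pink or purple is not meant.

How it is judged:
On the way, in this order (a step that is already met when the one before it is completed fails the run):
1. the bangle lies still with its whole ring on the glass, while the lever is still closed (x of bangle in the frame of window between -0.016 and 0.016 m and y of bangle in the frame of window between -0.016 and 0.016 m and z of bangle in the frame of window between -0.004 and 0.004 m and angle between bangle's own z axis and vertical below 0.1 rad and linear speed of bangle below 0.02 m/s and value of joint shutter_lever below 0.02 m), for 0.2 s.
2. the lever has gone past the half-open notch to the fully open stop (value of joint shutter_lever above 0.1 m), for 0.2 s.
At the end, for the whole second after the job is handed in: The bangle lies flat and still on the glass, its centre within 16 mm of the window's centre along each side (the whole ring on the glass), and the lever rests within 4 mm of its fully open stop (joint above 0.100) (x of bangle in the frame of window between -0.016 and 0.016 m and y of bangle in the frame of window between -0.016 and 0.016 m and z of bangle in the frame of window between -0.004 and 0.004 m and angle between bangle's own z axis and vertical below 0.1 rad and linear speed of bangle below 0.02 m/s and value of joint shutter_lever above 0.1 m and velocity of joint shutter_lever between -0.01 and 0.01 m/s); the robot touches nothing.
It fails at once if the bangle is lifted more than 10 mm off the box (z of bangle in the frame of window above 0.01 m).
It fails at once if the bangle is tipped more than 0.3 rad (angle between bangle's own z axis and vertical above 0.3 rad).
It fails at once if the bangle falls off the box (z of bangle in the frame of window below -0.015 m).
It fails at once if one of the other things is moved more than 20 mm (distance of any of pendant, spare_bangle, loupe, pendant_tray, penlight, caliper, tea_cup from where it was at the start of the episode above 0.02 m).
It also fails if it takes over 45 s, if anything falls off the work surface, if the arm or the gripper's body presses on something with over 40 N, if the wrist force passes 120 N, or if a joint passes its speed limit or range.

### The arm

A 7-joint arm with a two-finger parallel gripper is mounted at the origin on the work surface. World frame = base frame: x ahead of the robot, y to its left, z up, the work surface at z = 0. Lengths are in m, angles in rad, forces in N, time in s.
With the tool pointing down it reaches from about 0.425 to 0.875 m from the base axis. Payload 4.7 kg.
Tool frame: the origin (TCP) lies midway between the tips of the shut fingers; the grasp point (between the pads) lies 19 mm behind it (ctrl.grip_depth is the distance from the TCP to the grasp point, in m); z points along the fingers, y is the direction in which the jaws open and shut (so a half turn about z gives the same grasp; the last joint's range is limited). The gripper opens to 87 mm and grips with 3 to 60 N. Pads are 19 mm wide; open, the fingers measure 117 mm over their backs; the gripper's body (75 mm by 190 mm) begins 51 mm behind the grasp point.
Start: joints at [-1.178, 0.321, -0.07, 1.45, 0.023, 1.371, -0.057], TCP at [0.24, 0.604, 0.223] pointing down, gripper open.
Joint ranges: [-2.86, 2.86], [-0.3, 2.09], [-1.38, 1.24], [0.06, 2.45], [-1.56, 4.7], [0.09, 2.05], [-2.69, 2.69]. Speed limits (rad/s): [2.57, 2.57, 3.14, 3.14, 3.14, 3.14, 3.14].

### API

Orientations are given as a rotation vector (axis times angle).
In Python, from bench import ctrl gives the robot as it stands. The module is installed in compiled form; this text tells all that it offers.
- The arm moves only by the shell command python3 -m inch 'ROWS' [FORCE]. ROWS is JSON, a list of rows, each a list of 5 numbers: the opening, from -1 (shut) to 1 (fully open), so that 0 is half open, then the shift along the tool's x, y, z in mm, then the turn about the tool's z in rad. In form: [[fingers, tx, ty, tz, twist], ...]. A call has 1 to 5 rows; each row shifts and turns the pose as measured when the row begins, along the tool's axes as they then stand; what a row does not reach is not made up. A row lasts 1/8 s, in which the tool goes at most 62.5 mm and 10.7 degrees, less where a joint would pass 70% of its speed; a pose out of reach is approached as far as the arm can. A call is refused whole if a number of a shift passes 62.5 or a number of a turn 0.188, either way. A call with a gripper value outside its range is refused whole. The fingers move at their own pace and stop on an object; FORCE is the grip in N (left out, the last holds). Time passes only in rows, so rows that do not move let the fingers close. It gives the time, the measured TCP pose, the force and the opening at its end, in the units of the state.
- ctrl.get_state(): the state, without advancing time (a new reading comes with each control period).
- ctrl.get_image(name): name is "scene" or "top"; returns a dict with "color" (384x512x3 uint8, red, green, blue), "range_z" (384x512 float32, m along the optical axis (not along the pixel's ray), 0 where there is no reading), "K" (3x3 intrinsics, pixels), "R" (3x3) and "t" (3): a world point X has camera coordinates R X + t. Camera axes: x right, y down, z forward; pixel columns grow to the right and rows downward; lengths in m; the calibration is good to about 2 mm. A picture is of the moment at which its call begins.
- ctrl.close_job(): hands the job in, once; it reports no verdict.
The state is a dict: "time": time; "joint_positions": joint angles; "qd": joint speeds; "joint_torque": joint torques, N m; "position": TCP position; "tool_rot": TCP orientation; "ft_force": force on the tool from outside, world axes, zero at the start; "torque": the same for the moment, N m; "grip_width": opening from 0.0 (shut) to 1.0 (fully open).
Only numpy, scipy, OpenCV 4.12 (cv2) and the standard library are available. Lean on these libraries where they do the work, as an engineer would, in place of code of your own. Each camera call takes 0.05 s, during which the arm holds its last target. There are 200 camera calls.

## Working session

There is one attempt and no reset: what is moved stays moved. The work goes in short steps, Python scripts to look and compute and a shell command to move; the robot and the scene stay as the last step left them, time stands still between calls to the robot, and variables do not carry over. Pictures are saved under pics/ and viewed, about 8 in all and at most 12, crops included, and the job is handed in when it is done.

```bash
mkdir -p pics; cat > h.py <<'E'
import numpy as np, cv2
from bench import ctrl
def grab(n,f):
    im=ctrl.get_image(n); np.savez(f'pics/{f}.npz',**im); cv2.imwrite(f'pics/{f}.png',im['color'][...,::-1]); return im
def ray(im,u,v,z):
    d=im['R'].T@np.linalg.inv(im['K'])@np.array([u,v,1.]); c=-im['R'].T@im['t']; return c+d*(z-c[2])/d[2]
def proj(im,X):
    p=im['K']@(im['R']@np.asarray(X)+im['t']); return p[:2]/p[2]
def pts(im):
    v,u=np.mgrid[0:384,0:512]; z=im['range_z']; P=np.stack([u*z,v*z,z],-1)@np.linalg.inv(im['K']).T
    return (P-im['t'])@im['R']
E
python3 - <<'E'
from h import *
a=grab('top','t0');b=grab('scene','s0')
for i in (a,b): print(i['K'].round(1).tolist(),(-i['R'].T@i['t']).round(3))
cv2.imwrite('pics/both0.png',cv2.resize(np.hstack([a['color'],b['color']])[...,::-1],(800,300)))
s=ctrl.get_state();print({k:np.round(v,3).tolist() for k,v in s.items()}, ctrl.grip_depth)
E
```

```text
[[353.0, 0.0, 254.1], [0.0, 353.0, 187.8], [0.0, 0.0, 1.0]] [0.377 0.008 1.094]
[[348.5, 0.0, 254.5], [0.0, 348.5, 191.4], [0.0, 0.0, 1.0]] [1.093 0.626 0.708]
{'time': 0.1, 'joint_positions': [-1.178, 0.322, -0.07, 1.452, 0.023, 1.371, -0.057], 'qd': [-0.001, -0.002, 0.0, -0.004, -0.0, 0.001, -0.0], 'joint_torque': [-0.0, -49.258, -0.406, -31.34, -0.064, 0.039, 0.0], 'position': [0.24, 0.603, 0.222], 'tool_rot': [-0.591, -3.085, 0.003], 'ft_force': [-0.402, -0.568, 0.105], 'torque': [-0.017, -0.015, -0.02], 'grip_width': 1.004} 0.0187
```

View pics/t0.png

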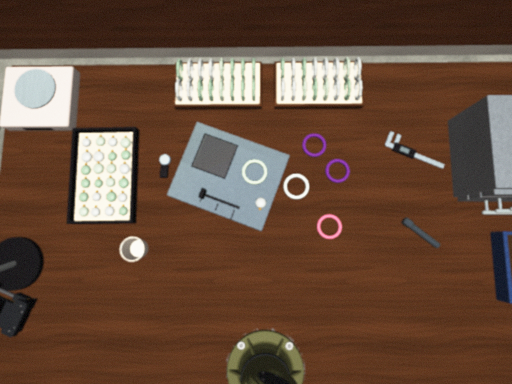

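View pics/s0.png

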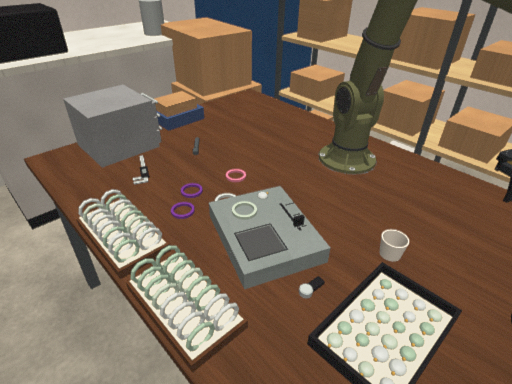

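The top view shows the light box at about (229,175), with the dark window at (215,155). The lever is at (203,193), its slot running to about (238,206), and the pendant is at (261,203). These could be taken for the bangle:
- pale green ring on the box, (255,172)
- white ring on the desk, (296,186): the spare
- purple rings, (314,145) and (338,170)
- pink ring, (329,226)

I choose (255,172), and will measure it and check it in a crop.

```bash
cat >> h.py <<'E'
def boxpose(im):
    P=pts(im); m=((abs(P[...,2]-.06)<.008)&(P[...,0]>.35)&(P[...,0]<.75)&(P[...,1]>-.12)&(P[...,1]<.35)&(im['range_z']>0)).astype(np.uint8)
    m=cv2.morphologyEx(m,cv2.MORPH_OPEN,np.ones((3,3)))
    c=max(cv2.findContours(m,0,2)[0],key=cv2.contourArea)[:,0]
    W=np.array([ray(im,u,v,.06)[:2] for u,v in c])
    return W
E
python3 - <<'E'
from h import *
im=dict(np.load('pics/t0.npz')); W=boxpose(im)
(c,s,a)=cv2.minAreaRect((W*1000).astype(np.float32)); print('box',c,s,a)
# window: dark blob
hsv=cv2.cvtColor(im['color'],cv2.COLOR_RGB2HSV)
g=im['color'].astype(int).sum(2)/3
roi=np.zeros(g.shape,np.uint8);roi[128:182,188:244]=1
m=((g<75)&(roi>0)).astype(np.uint8)
k=max(cv2.findContours(m,0,2)[0],key=cv2.contourArea)[:,0]
print('win',cv2.minAreaRect(np.array([ray(im,u,v,.06)[:2]*1000 for u,v in k],np.float32)))
b=((g>140)&(np.hypot(*(np.indices(g.shape)-np.array([172,255])[:,None,None]))<22)).astype(np.uint8)
k=max(cv2.findContours(b,0,2)[0],key=cv2.contourArea)[:,0]
print('bangle',cv2.minEnclosingCircle(np.array([ray(im,u,v,.069)[:2]*1000 for u,v in k],np.float32)), im['color'][b>0].mean(0))
P=pts(im)
for n,(u,v) in dict(lev=(203,192),pend=(261,203),spare=(296,175),ban=(255,161)).items(): print(n,P[v-1:v+2,u-1:u+2].reshape(-1,3).mean(0).round(4))
L=(P[...,2]>.085)&(P[...,2]<.12)&(np.hypot(P[...,0]-.5,P[...,1]-.15)<.2); print('levpix',L.sum(),np.argwhere(L).mean(0),P[L].mean(0))
cv2.imwrite('pics/c0.png',cv2.resize(im['color'][115:240,155:320,::-1],None,fx=4.5,fy=4.5,interpolation=cv2.INTER_CUBIC))
E
```

```text
box (566.525390625, 108.33282470703125) (300.36920166015625, 240.35159301757812) 69.49199676513672
win ((696.9783325195312, 102.29005432128906), (73.33883666992188, 25.075607299804688), 89.78010559082031)
bangle ((572.3407592773438, 29.007965087890625), 65.773681640625) [162.41176471 178.65631196 183.56113681]
lev [0.5083 0.1766 0.098 ]
pend [0.4796 0.0111 0.072 ]
spare [ 0.5726 -0.0972  0.0142]
ban [0.605  0.029  0.0689]
levpix 48 [192.4375     202.10416667] [0.50709348 0.17916585 0.09780232]
```

View pics/c0.png

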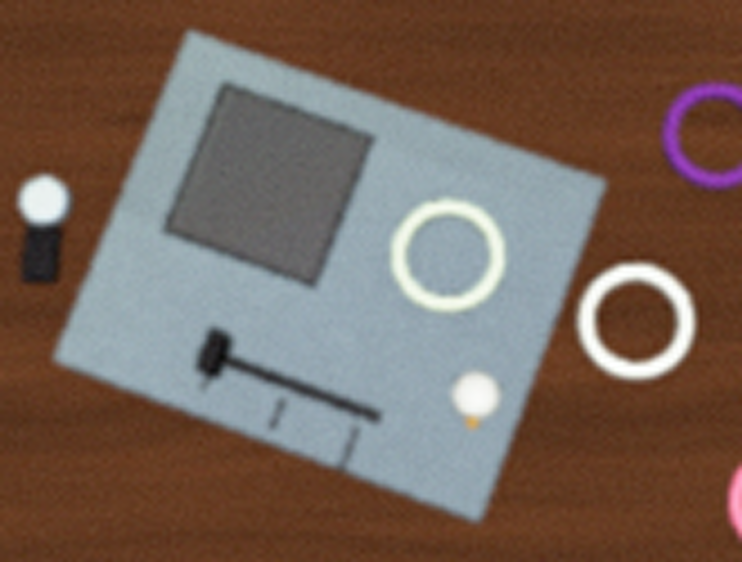

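The crop shows the pale green-white ring on the box at crop (448,255), between window and box edge. The white spare, (635,320), lies off the box, and the lever tab, (213,352), is at the closed mark. I'll take precise numbers in the box frame.

```bash
cat >> h.py <<'E'
from scipy.spatial.transform import Rotation as Ro
O=np.array([.5665,.1083]);Y=-np.deg2rad(90-69.49)
A=np.array([[np.cos(Y),-np.sin(Y)],[np.sin(Y),np.cos(Y)]])
def tobox(p): return (np.asarray(p)[:2]-O)@A*1000
def ring(im,u,v):
    c=im['color'].astype(int); g=c.sum(2)/3
    d=np.hypot(*(np.indices(g.shape)-np.array([v,u])[:,None,None]))
    # warm-tinted ring against bluish box/dark glass
    m=((g>150)&(c[...,2]<c[...,1]+2)&(d<19)).astype(np.uint8)
    k=np.vstack(cv2.findContours(m,0,2)[0])
    (x,y),r=cv2.minEnclosingCircle(k); return x,y,r,m.sum()
def tool():
    s=ctrl.get_state(); R=Ro.from_rotvec(s['tool_rot']).as_matrix()
    print('t',round(s['time'],2),'tcp box',tobox(s['position']).round(1),'z',round(s['position'][2]*1000,1),'xaxis yaw vs -box x',round(float(np.angle(np.exp(1j*(np.arctan2(R[1,0],R[0,0])-Y-np.pi)))),3),'tilt',R[:,2].round(3)[:2],'F',np.round(s['ft_force'],1),'g',round(float(s['grip_width']),3))
E
python3 - <<'E'
from h import *
im=dict(np.load('pics/t0.npz'))
r=ring(im,255,172); print(r, ray(im,r[0],r[1],.069), 'ban box',tobox(ray(im,r[0],r[1],.069)),'rad',r[2]*1.02/353)
print('win box',tobox(ray(im,214.8,155.9,.06)))
P=pts(im); L=(P[...,2]>.085)&(P[...,2]<.12)&(np.hypot(P[...,0]-.5,P[...,1]-.15)<.2); B=tobox(P[L].mean(0)); print('lever',B)
tb=lambda b:np.append(O+A@np.array(b)/1000,.06)
print('pend', tobox(pts(im)[202:205,260:263].reshape(-1,3).mean(0)))
# cross-check in scene view
s=dict(np.load('pics/s0.npz')); rs=ring(s,244,209); print(rs,'ban scene',tobox(ray(s,rs[0],rs[1],.067)))
tool()
E
```

```text
(254.0894775390625, 171.226318359375, 13.236261367797852, np.uint64(320)) [0.57409974 0.0315543  0.069     ] ban box [ 34.0074584  -69.21814044] rad 0.038246420949444214
win box [38.12754134 58.83950968]
lever [-80.47013038  45.55943091]
pend [ -47.35975343 -121.49560906]
(244.0, 209.0, 18.973764419555664, np.uint64(701)) ban scene [ 31.96890414 -71.57261754]
t 0.1 tcp box [-479.1  349.4] z 221.5 xaxis yaw vs -box x -0.021 tilt [-0.001 -0.002] F [-0.4 -0.6  0.1] g 1.004
```

```bash
python3 -m inch '[[-1,-57,-46,0,-0.02],[-1,-57,-46,0,0],[-1,-57,-46,0,0],[-1,-57,-46,0,0],[-1,-57,-46,0,0]]' 10; python3 -m inch '[[-1,-57,-46,0,0],[-1,-57,-46,0,0],[-1,-57,-46,0,0],[-1,-40,-32,0,0],[-1,0,0,0,0]]'; python3 -c "from h import *;tool()"
```

```text
time: 0.72
position: [0.3979, 0.3317, 0.2184]
tool_rot: [-0.541, -3.09, 0.007]
ft_force: [0.7, -0.1, 0.0]
grip_width: 0.514
time: 1.35
position: [0.523, 0.1192, 0.2177]
tool_rot: [-0.556, -3.088, 0.01]
ft_force: [-0.7, 0.6, -0.8]
grip_width: 0.018
t 1.35 tcp box [-44.6  -5.1] z 217.7 xaxis yaw vs -box x 0.001 tilt [-0.005 -0.006] F [-0.7  0.6 -0.8] g 0.018
```

```bash
python3 -m inch '[[-1,-40,-32,0,0],[-1,-40,-32,0,0],[-1,0,0,40,0],[-1,0,0,40,0],[-1,0,0,0,0]]' >/dev/null; python3 - <<'E'
from h import *
tool()
a=grab('top','t1');b=grab('scene','s1')
h=lambda i,u,v:cv2.resize(i['color'][v-45:v+45,u-60:u+60,::-1],(400,300),interpolation=cv2.INTER_CUBIC)
cv2.imwrite('pics/c1.png',np.hstack([h(a,245,172),h(b,250,215)]))
E
```

```text
t 1.98 tcp box [ 34.  -66.1] z 134.7 xaxis yaw vs -box x 0.008 tilt [-0.007 -0.002] F [-1.1 -0.   0.7] g 0.006
```

View pics/c1.png

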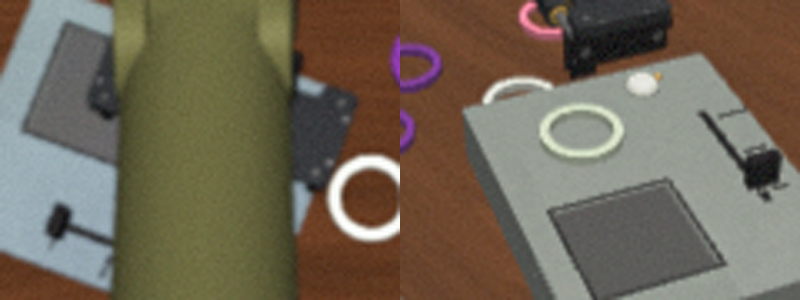

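The right half (scene view) shows the shut fingertips at crop (580,72), straight above the ring at (582,130), with the lever untouched. I'll lower into the ring in two stages.

```bash
python3 -m inch '[[-1,0,-2,30,0],[-1,0,0,17,0],[-1,0,0,0,0]]' >/dev/null; python3 - <<'E'
from h import *
tool()
b=grab('scene','s2')
s=ctrl.get_state(); print(proj(b,s['position']), proj(b,np.append(O+A@np.array([33,-70])/1000,.071)))
cv2.imwrite('pics/c2.png',cv2.resize(b['color'][175:250,200:300,::-1],(600,450),interpolation=cv2.INTER_CUBIC))
E
```

```text
t 2.45 tcp box [ 39.4 -62.7] z 96.5 xaxis yaw vs -box x 0.011 tilt [0.01  0.002] F [ 0.6 -0.4 -0.8] g 0.004
[242.46476073 203.22105501] [243.85395575 208.32755937]
```

View pics/c2.png

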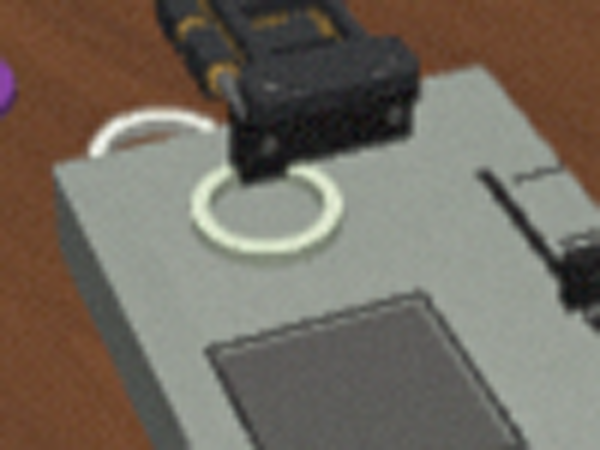

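The tips (crop (262,178)) hang above the back of the ring (267,208), about 8 mm off centre. I'll correct that and then go down.

```bash
python3 -m inch '[[-1,6,-7,0,0],[-1,0,0,0,0],[-1,0,0,8,0]]' >/dev/null; python3 -c "from h import *;tool()"
```

```text
t 2.88 tcp box [ 35.7 -69. ] z 92.5 xaxis yaw vs -box x 0.011 tilt [0.017 0.004] F [-0.3  0.5 -0.7] g -0.003
```

```bash
python3 -m inch '[[-1,2,0,10,0],[-1,0,0,10,0],[-1,0,0,0,0]]' >/dev/null; python3 -c "from h import *;tool()"
```

```text
t 3.25 tcp box [ 32.9 -69.1] z 69.6 xaxis yaw vs -box x 0.011 tilt [0.014 0.003] F [-0.8 -1.1  0.3] g 0.005
```

```bash
python3 -m inch '[[-1,0,0,5,0],[-1,0,0,0,0]]' >/dev/null; python3 - <<'E'
from h import *
tool()
b=grab('scene','s3')
cv2.imwrite('pics/c3.png',cv2.resize(b['color'][175:250,200:300,::-1],(600,450),interpolation=cv2.INTER_CUBIC))
E
```

```text
t 3.5 tcp box [ 33.  -69.1] z 64.1 xaxis yaw vs -box x 0.011 tilt [0.014 0.003] F [-0.1 -1.1 -0.7] g 0.007
```

View pics/c3.png

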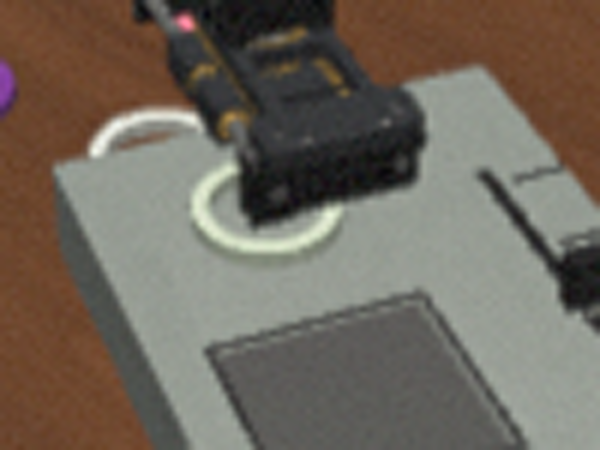

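The black block at crop (250–420, 100–225) is the end of the gripper body. It hides the fingers but sits higher up. The ring at (215,210) hasn't moved and there is no contact force, so the fingers are inside it. I'll drag it towards +y, with a small +x component.

```bash
python3 -m inch '[[-1,0,12,0,0],[-1,-1,16,0,0],[-1,-1,16,0,0],[-1,-1,16,0,0],[-1,0,0,0,0]]' >/dev/null; python3 - <<'E'
from h import *
tool()
b=grab('scene','s4')
cv2.imwrite('pics/c4.png',cv2.resize(b['color'][175:265,190:310,::-1],(640,480),interpolation=cv2.INTER_CUBIC))
E
```

```text
t 4.17 tcp box [35.8 -2.2] z 65.7 xaxis yaw vs -box x 0.014 tilt [0.016 0.004] F [ 0.2 -0.8 -0.6] g 0.002
```

View pics/c4.png

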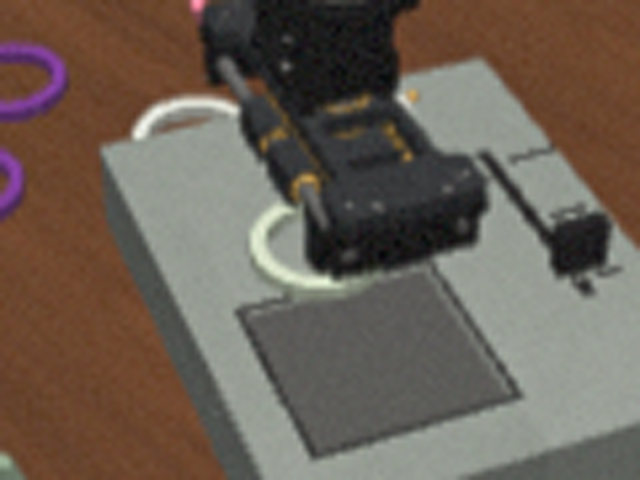

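The ring now lies around the fingers (crop (315,250)) and its leading edge is at the window. I'll keep dragging, slower towards the end.

```bash
python3 -m inch '[[-1,-1,15,0,0],[-1,-1,15,0,0],[-1,-1,15,0,0],[-1,-1,10,1,0],[-1,0,6,0,0]]' >/dev/null;  python3 -m inch '[[-1,0,4,0,0],[-1,0,0,0,0]]' >/dev/null; python3 -c "from h import *;tool()"
```

```text
t 5.1 tcp box [39.9 64.7] z 65.1 xaxis yaw vs -box x 0.011 tilt [0.016 0.003] F [ 0.2 -0.4  1. ] g 0.004
```

```bash
python3 -m inch '[[-1,0,4,0,0],[-1,0,3,0,0],[-1,0,0,0,0]]' >/dev/null; python3 -c "from h import *;tool()"; python3 -m inch '[[-1,0,-5,0,0],[-1,0,-6,0,0],[-1,0,0,0,0]]' >/dev/null; python3 -c "from h import *;tool()"
```

```text
t 5.47 tcp box [39.9 71.3] z 65.1 xaxis yaw vs -box x 0.01 tilt [0.015 0.003] F [ 0.4  0.1 -0.4] g 0.0
t 5.85 tcp box [40.2 59.1] z 65.2 xaxis yaw vs -box x 0.009 tilt [0.015 0.002] F [ 0.1 -0.3 -0.5] g 0.005
```

```bash
python3 -m inch '[[-1,0,0,15,0]]' >/dev/null 2>&1 & sleep 0; wait; true
```

```text
(no output)
```

That row was wrong: tool z points down, so I pushed towards the glass. Checking the state.

```bash
python3 -c "from h import *;tool()"; python3 -m inch '[[-1,0,0,-15,0],[-1,0,0,-30,0],[-1,0,0,-30,0],[-1,0,0,0,0]]';  python3 -c "from h import *;tool()"
```

```text
t 5.97 tcp box [41.7 60.3] z 59.9 xaxis yaw vs -box x 0.009 tilt [0.017 0.006] F [-38.3  -8.3 107.5] g 0.007
time: 6.48
position: [0.6267, 0.1504, 0.139]
tool_rot: [0.542, 3.075, 0.019]
ft_force: [0.5, 0.0, -0.3]
grip_width: 0.009
t 6.47 tcp box [41.7 60.5] z 139.0 xaxis yaw vs -box x 0.009 tilt [0.021 0.009] F [ 0.5  0.  -0.3] g 0.009
```

The wrist force read about 114 N, just under the 120 N limit, and I'll say so at the end. The tool is clear again. Next I move to the lever side and check the bangle.

```bash
python3 -m inch '[[-1,45,10,0,0],[-1,45,10,0,0],[-1,35,4,0,0],[-1,0,0,0,0]]' >/dev/null; python3 - <<'E'
from h import *
tool()
a=grab('top','t5');b=grab('scene','s5')
h=lambda i,u,v:cv2.resize(i['color'][v-45:v+45,u-60:u+60,::-1],(400,300),interpolation=cv2.INTER_CUBIC)
cv2.imwrite('pics/c5.png',np.hstack([h(a,225,172),h(b,260,235)]))
E
```

```text
t 6.97 tcp box [-88.9  82.4] z 130.6 xaxis yaw vs -box x 0.009 tilt [0.015 0.005] F [ 0.3  0.1 -0.1] g 0.007
```

View pics/c5.png

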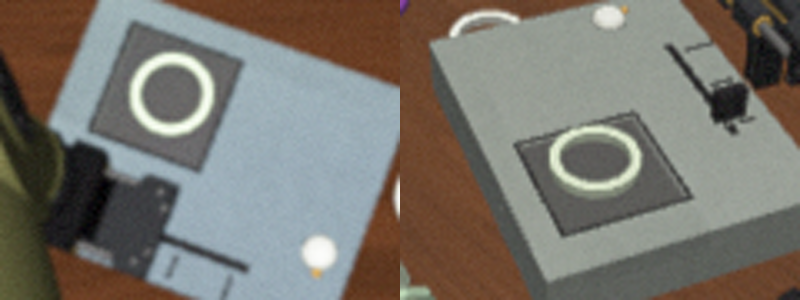

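The ring lies wholly on the glass, at crop (171,95) against a window centre of (166,96), so within about 4 mm. The lever is still at the closed mark. Next is the lever.

```bash
python3 -m inch '[[-1,-8,3,0,0],[-1,0,0,25,0],[-1,0,0,20,0],[-1,0,0,0,0]]' >/dev/null; python3 -c "from h import *;tool()"
```

```text
t 7.58 tcp box [-68.8  83.1] z 84.7 xaxis yaw vs -box x -0.003 tilt [0.022 0.002] F [-0.3  0.2  0. ] g 0.006
```

```bash
python3 -m inch '[[-1,10,0,8,0],[-1,0,0,0,0],[-1,0,-10,0,0],[-1,0,-8,0,0],[-1,0,-8,0,0]]' >/dev/null; python3 -c "from h import *;tool()"
```

```text
t 8.2 tcp box [-77.   58.6] z 78.2 xaxis yaw vs -box x -0.004 tilt [0.027 0.007] F [ 4.6 11.  -9.3] g 0.002
```

```bash
python3 -m inch '[[-1,1,-15,0,0],[-1,1,-15,0,0],[-1,0,-15,0,0]]' >/dev/null; python3 -c "from h import *;tool()"; python3 -m inch '[[-1,1,-15,0,0],[-1,0,-15,0,0],[-1,0,-12,0,0]]' >/dev/null; python3 -c "from h import *;tool()"
```

```text
t 8.57 tcp box [-77.9  18.3] z 79.3 xaxis yaw vs -box x -0.001 tilt [0.038 0.016] F [ 2.2  3.9 -3.2] g 0.005
t 8.95 tcp box [-78.2 -23.2] z 79.4 xaxis yaw vs -box x -0.001 tilt [0.043 0.021] F [0.7 2.8 0.9] g 0.006
```

```bash
python3 -m inch '[[-1,0,-10,0,0],[-1,0,-8,0,0],[-1,0,-4,0,0]]' >/dev/null; python3 -c "from h import *;tool()"
```

```text
t 9.32 tcp box [-78.1 -38.5] z 79.9 xaxis yaw vs -box x -0.001 tilt [0.052 0.034] F [  9.1  16.9 -12. ] g 0.004
```

```bash
python3 -m inch '[[-1,0,-6,0,0],[-1,0,-6,0,0]]' >/dev/null; python3 -c "from h import *;tool()"; python3 -m inch '[[-1,0,15,0,0],[-1,0,20,0,0],[-1,0,0,-40,0],[-1,0,0,-40,0],[-1,40,20,0,0]]'>/dev/null;python3 -m inch '[[-1,50,20,0,0],[-1,50,20,0,0],[-1,0,0,0,0]]'>/dev/null; python3 - <<'E'
from h import *
tool()
a=grab('top','t6');b=grab('scene','s6')
h=lambda i,u,v:cv2.resize(i['color'][v-45:v+45,u-60:u+60,::-1],(400,300),interpolation=cv2.INTER_CUBIC)
cv2.imwrite('pics/c6.png',np.hstack([h(a,225,175),h(b,260,235)]))
P=pts(a); L=(P[...,2]>.085)&(P[...,2]<.12)&(np.hypot(P[...,0]-.5,P[...,1]-.1)<.12); print('lever',L.sum(),tobox(P[L].mean(0)))
E
```

```text
t 9.57 tcp box [-78.1 -38.2] z 80.2 xaxis yaw vs -box x 0.003 tilt [0.065 0.05 ] F [ 10.4  17.6 -13.4] g 0.005
t 10.57 tcp box [-225.8   49.8] z 161.1 xaxis yaw vs -box x -0.001 tilt [0.057 0.038] F [ 0.5 -0.4  0.6] g 0.004
lever 47 [-80.46628465 -54.83768358]
```

View pics/c6.png

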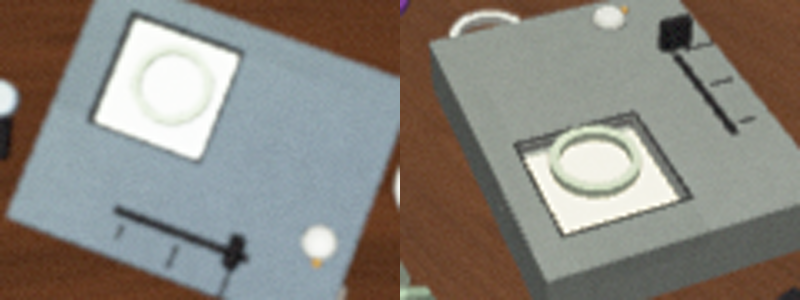

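The window is fully lit. The ring is at crop (173,88) against a window centre of (166,87), about 5–6 mm off and wholly on the glass. The lever tab is at the longest mark (235,252), measured at y = −54.8, and the robot is clear. Handing in.

```bash
python3 -c "from bench import ctrl; print(ctrl.close_job())"
```

```text
the job is handed in; nothing more can be done
None
```

I dragged the bangle flat onto the glass with the shut fingertips inside the ring while the lever was still closed. I then pushed the lever past the half-open notch to its fully open stop, and handed the job in at about 10.7 s on the robot's clock. No verdict was reported.

**Last checks:**
- **Bangle:** it lies flat on the lit window, about 5–6 mm from the centre (limit 16 mm per side).
- **Lever:** it measured y = −54.8 mm against the stop at −54, and did not move further under about 24 N of wrist force. The gripper was clear of everything.
- **Other things:** I saw no movement of the pendant, spare bangle or loupe in the last crop. I did not measure them, and did not recheck the tray, penlight, caliper or cup.

**One slip:** after placing the bangle I sent a 15 mm row downwards instead of upwards, which pressed the fingertips onto the glass inside the ring. The wrist force read about 114 N at the end of that row, under the 120 N limit. I could not see a peak between readings, so I cannot rule out that it briefly went over.

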